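Mirror the glazing row for a colleague

TASK

A left-handed colleague takes over the glazing: move the two dropper bottles, the powder jar and the spirit burner from the wooden stand to the metal tray in reverse order, so that what stands at the left end of the stand ends at the right end of the tray, and so on along the row. Set each one upright in the middle of its own seat; never knock one over, and leave the plaster jaws behind the work where they are.

Things in the scene. Friction and masses are not known exactly. Their poses are not given: they have to be found in the camera images.
- bottle_white_mid (a point): white-capped brown dropper bottle, upright: round body 26 mm in diameter up to 46 mm above its foot, white dropper cap 18 mm in diameter above that (tapering to the tip), 73 mm tall, 40 g. The point is its centre, half-way up (36.5 mm above its foot); z along the bottle, up. Grip the body
- bottle_black_mid (a point): black-capped brown dropper bottle, upright: round body 26 mm in diameter up to 46 mm above its foot, black dropper cap 18 mm in diameter above that (tapering to the tip), 73 mm tall, 40 g. The point is its centre, half-way up (36.5 mm above its foot); z along the bottle, up. Grip the body
- jar_mid (a point): powder jar with a white screw lid (fixed on), upright: 58 mm tall, lid 48 mm in diameter from 44 to 58 mm above the foot, body 44 mm in diameter below it, 100 g. The point is its centre, half-way up (29 mm above its foot); z up. Grip the lid or the body
- burner_mid (a point): clear glass spirit burner, upright: bulb 62 mm in diameter up to 50 mm above its foot, a collar about 30 mm in diameter from 50 to 70 mm, 76 mm tall in all, 140 g. The point is its centre, half-way up (38 mm above its foot); z up. Grip the collar, about 60 mm above the foot
- stand: fixed light wooden stand, 78 x 300 mm, board top 12 mm above the bench, low end cheeks 20 mm high; carries the row of four cork pads at y = +105, +35, -35 and -105 mm in its frame. Origin at the centre of its underside on the bench; x across it (away from the robot when not turned), y along the row to the left as the robot sees it, z up. Turned at most 0.3 rad; it may stand left or right of the tray
- tray: fixed metal tray of the same shape with four black rubber seats, empty at the start: seats 66 x 66 mm, tops 15 mm above the bench, centred at x = 0, y = +105, +35, -35 and -105 mm in its frame; low end cheeks 20 mm high. Origin at the centre of its underside on the bench; x across it (away from the robot when not turned), y along the row to the left as the robot sees it, z up. Turned at most 0.3 rad
- seat_bottle_white: fixed square cork pad 66 x 66 x 3 mm on the wooden stand, on which the white-capped bottle stands at the start; all four pads are alike. Origin at the centre of its underside, 12 mm above the bench; its top is 15 mm above the bench; axes as the stand's
- seat_bottle_black: fixed square cork pad 66 x 66 x 3 mm on the wooden stand, on which the black-capped bottle stands at the start; all four pads are alike. Origin at the centre of its underside, 12 mm above the bench; its top is 15 mm above the bench; axes as the stand's
- seat_jar: fixed square cork pad 66 x 66 x 3 mm on the wooden stand, on which the jar stands at the start; all four pads are alike. Origin at the centre of its underside, 12 mm above the bench; its top is 15 mm above the bench; axes as the stand's
- seat_burner: fixed square cork pad 66 x 66 x 3 mm on the wooden stand, on which the burner stands at the start; all four pads are alike. Origin at the centre of its underside, 12 mm above the bench; its top is 15 mm above the bench; axes as the stand's
- cast_white: bystander: white plaster jaw 56 x 60 x 28 mm behind the work; origin at the centre of its underside
- cast_orange: bystander: orange plaster jaw on a clear base 56 x 66 x 40 mm behind the work; origin at the centre of its underside

How it is judged (in metres and radians):
At the end, for the whole second after the job is handed in: All four things stand upright (within 0.12 rad) on the tray's seats (height within 5 mm), each within 13 mm along and across of its seat's centre, in the reverse of the order in which they stood on the stand: the thing from the stand's seat at y stands at the tray's seat at -y (x of bottle_white_mid in the frame of tray between -0.013 and 0.013 m and z of bottle_white_mid in the frame of tray between 0.0465 and 0.0565 m and angle between each of bottle_white_mid, bottle_black_mid, jar_mid, burner_mid's own z axis and vertical below 0.12 rad and ((y of seat_bottle_white in the frame of stand between 0.095 and 0.115 m and y of bottle_white_mid in the frame of tray between -0.118 and -0.092 m) or (y of seat_bottle_white in the frame of stand between 0.025 and 0.045 m and y of bottle_white_mid in the frame of tray between -0.048 and -0.022 m) or (y of seat_bottle_white in the frame of stand between -0.045 and -0.025 m and y of bottle_white_mid in the frame of tray between 0.022 and 0.048 m) or (y of seat_bottle_white in the frame of stand between -0.115 and -0.095 m and y of bottle_white_mid in the frame of tray between 0.092 and 0.118 m)) and x of bottle_black_mid in the frame of tray between -0.013 and 0.013 m and z of bottle_black_mid in the frame of tray between 0.0465 and 0.0565 m and ((y of seat_bottle_black in the frame of stand between 0.095 and 0.115 m and y of bottle_black_mid in the frame of tray between -0.118 and -0.092 m) or (y of seat_bottle_black in the frame of stand between 0.025 and 0.045 m and y of bottle_black_mid in the frame of tray between -0.048 and -0.022 m) or (y of seat_bottle_black in the frame of stand between -0.045 and -0.025 m and y of bottle_black_mid in the frame of tray between 0.022 and 0.048 m) or (y of seat_bottle_black in the frame of stand between -0.115 and -0.095 m and y of bottle_black_mid in the frame of tray between 0.092 and 0.118 m)) and x of jar_mid in the frame of tray between -0.013 and 0.013 m and z of jar_mid in the frame of tray between 0.039 and 0.049 m and ((y of seat_jar in the frame of stand between 0.095 and 0.115 m and y of jar_mid in the frame of tray between -0.118 and -0.092 m) or (y of seat_jar in the frame of stand between 0.025 and 0.045 m and y of jar_mid in the frame of tray between -0.048 and -0.022 m) or (y of seat_jar in the frame of stand between -0.045 and -0.025 m and y of jar_mid in the frame of tray between 0.022 and 0.048 m) or (y of seat_jar in the frame of stand between -0.115 and -0.095 m and y of jar_mid in the frame of tray between 0.092 and 0.118 m)) and x of burner_mid in the frame of tray between -0.013 and 0.013 m and z of burner_mid in the frame of tray between 0.048 and 0.058 m and ((y of seat_burner in the frame of stand between 0.095 and 0.115 m and y of burner_mid in the frame of tray between -0.118 and -0.092 m) or (y of seat_burner in the frame of stand between 0.025 and 0.045 m and y of burner_mid in the frame of tray between -0.048 and -0.022 m) or (y of seat_burner in the frame of stand between -0.045 and -0.025 m and y of burner_mid in the frame of tray between 0.022 and 0.048 m) or (y of seat_burner in the frame of stand between -0.115 and -0.095 m and y of burner_mid in the frame of tray between 0.092 and 0.118 m))); the robot touches nothing.
It fails at once if a bottle, the jar or the burner is tipped far over (more than 0.7 rad) (angle between any of bottle_white_mid, bottle_black_mid, jar_mid, burner_mid's own z axis and vertical above 0.7 rad).
It fails at once if a plaster jaw behind the work is shifted by more than 20 mm (distance of any of cast_white, cast_orange from where it was at the start of the episode above 0.02 m).
It also fails if it takes over 109 s, if anything falls off the work surface, if the arm or the gripper's body presses on something with over 40 N, if the wrist force passes 120 N, or if a joint passes its speed limit or range.

ROBOT

A 6-joint arm with a two-finger parallel gripper is mounted at the origin on a cart in front of the work surface, level with it; the furniture and walls round the work are solid. World frame = base frame: x ahead of the robot, y to its left, z up, the work surface at z = 0. Lengths are in m, angles in degrees, forces in N, time in s.
With the tool pointing down it reaches from about 0.4 to 0.825 m from the base axis. Payload 7 kg.
Tool frame: the origin (TCP) lies midway between the tips of the shut fingers; the grasp point (between the pads) lies 19 mm behind it; z points along the fingers, y is the line along which they close (so a half turn about z gives the same grasp; the last joint's range is limited). The gripper opens to 88 mm and grips with 3 to 60 N. Pads are 19 mm wide; open, the fingers measure 130 mm over their backs; the gripper's body (78 mm by 193 mm) begins 47 mm behind the grasp point.
Start: joints at [-54.368, 20.546, 0.682, 0, -70.136, -16.507], TCP at [0.221, -0.638, 0.227] pointing down, gripper open.
Joint ranges: [-176.03, 176.03], [-82.01, 121.73], [-58.28, 71.71], [-173.87, 95.51], [-174.79, -0.11], [-173.66, 173.66]. Speed limits (degrees/s): [136.94, 136.94, 172.46, 180, 180, 180].

INTERFACE

Orientations are given as a 3x3 rotation matrix whose columns are the frame's x, y, z axes.
In Python, from rig import robot gives the robot as it stands. Calls block until the motion is done:
- robot.goto(position, orientation): joint-space move of the TCP to a pose.
- robot.servo_line(position, ori=None, speed=0.15): straight line of the TCP; ori=None keeps the orientation; speed is the mean speed in m/s.
- robot.movej(angles): joint-space move.
- robot.move_gripper(opening): opening from 0.0 (shut) to 1.0 (fully open); the grip force is fixed at half the most; returns when the fingers have stopped.
- robot.dwell(seconds).
- robot.ik(position, orientation): joint angles nearest the present ones, or None.
- robot.grab_frame(name): name is "scene" or "top" or "wrist"; returns (picture, depth): 480x640x3 uint8, red, green, blue; 480x640 float32, m along the optical axis (not along the pixel's ray), 0 where there is no reading.
- robot.camera_info(name): a dict with "vfov" (degrees; the focal length in pixels is half the picture's height over the tangent of half this angle, whatever the lens; pixels are square), "cx", "cy" (the principal point, pixels), "view" (4x4, takes a point from world to camera coordinates); the wrist camera has in their place "T_tool_cam" (4x4, takes a point from camera to tool coordinates, whose origin is the TCP and whose axes are the flange's). Camera axes: x right, y down, z forward; pixel columns grow to the right and rows downward; lengths in m; the calibration is good to about 2 mm. A picture is of the moment at which its call begins: read the wrist's pose just before it. camera_info takes no time and is no camera call.
A pose or a line that the arm cannot do raises robot.Unreachable and nothing moves.
- robot.job_done(): hands the job in; it is judged then, once.
Readings, each from a call of its own:
- robot.read_t(): time.
- robot.read_qpos(): joint angles.
- robot.read_qvel(): joint speeds.
- robot.read_effort(): joint torques, N m.
- robot.read_position(): TCP position.
- robot.read_tcp_rot(): TCP orientation.
- robot.read_force(): force on the tool from outside, world axes, zero at the start.
- robot.read_ft_torque(): the same for the moment, N m.
- robot.read_grip_width(): opening from 0.0 (shut) to 1.0 (fully open).
- robot.read_finger_force(): force on a finger pad.
Only numpy, scipy, OpenCV 4.12 (cv2) and the standard library are available. Lean on these libraries where they do the work, as an engineer would, in place of code of your own. Each camera call takes 0.05 s, during which the arm holds its last target. There are 200 camera calls.

## Working session

There is one attempt and no reset: what is moved stays moved. The work goes in short steps, each a Python script; the robot and the scene stay as the last script left them, time stands still between calls to the robot, and variables do not carry over. Pictures are saved under pics/ and viewed, at most 14 in all, crops included, and the job is handed in when it is done.

```bash
mkdir -p pics; python3 - <<'E'
from rig import robot
import cv2,numpy as np
for n in ("top","scene"):
    p,d=robot.grab_frame(n); np.savez(f"{n}.npz",p=p,d=d); cv2.imwrite(f"pics/{n}.png",p[:,:,::-1])
    i=robot.camera_info(n); print(n,i['vfov'],i['cx'],i['cy'],np.round(i['view'],3).tolist(), (d>0).mean())
print(robot.camera_info("wrist"))
E
```

```text
top 49.76215565452309 326.64713192313695 229.41746730098325 [[0.03, -1.0, -0.0, -0.11], [-0.994, -0.029, -0.103, 0.598], [0.103, 0.003, -0.995, 0.979], [0.0, 0.0, 0.0, 1.0]] 0.9307063802083333
scene 42.760406175443904 317.13182108615905 237.80537947361174 [[0.883, -0.468, -0.02, -0.567], [-0.229, -0.394, -0.89, 0.168], [0.409, 0.791, -0.455, 1.216], [0.0, 0.0, 0.0, 1.0]] 0.872314453125
{'vfov': 59.27100452345383, 'cx': 312.81537888566123, 'cy': 239.60120713889458, 'T_tool_cam': array([[-3.68915802e-04, -9.60336663e-01, -2.78842889e-01,
         7.53387677e-02],
       [ 9.99999638e-01, -1.40397768e-04, -8.39492607e-04,
        -4.63996296e-04],
       [ 7.67046610e-04, -2.78843098e-01,  9.60336367e-01,
        -1.57973340e-01],
       [ 0.00000000e+00,  0.00000000e+00,  0.00000000e+00,
         1.00000000e+00]])}
```

View pics/top.png

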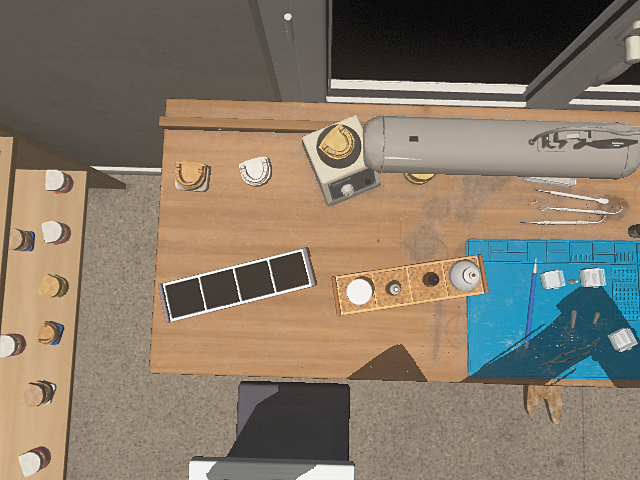

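View pics/scene.png

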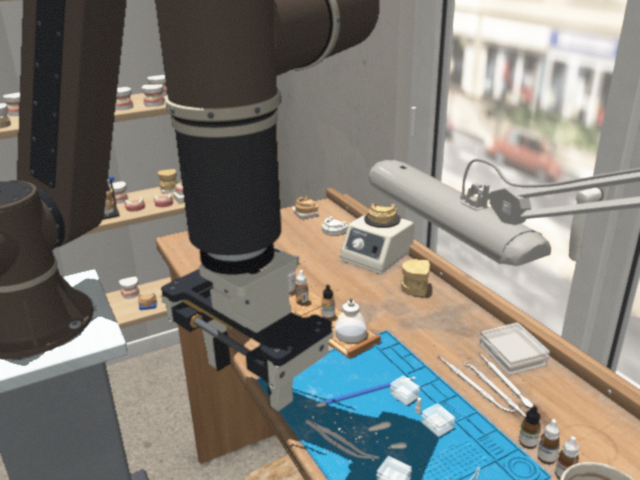

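The top view shows the empty tray at left (corners about (163,285)-(315,285)). The stand at right carries, left to right, the jar (358,291), white bottle (394,288), black bottle (431,280) and burner (465,273). The lamp tube lies behind the stand, near rows 115-180. Next I'll measure all of these.

```bash
cat > h.py <<'E'
import numpy as np,cv2
from rig import robot
def cam(n):
    i=robot.camera_info(n); f=240/np.tan(np.radians(i['vfov']/2))
    if 'view' in i: T=np.linalg.inv(i['view'])
    else:
        W=np.eye(4);W[:3,:3]=robot.read_tcp_rot();W[:3,3]=robot.read_position();T=W@i['T_tool_cam']
    return f,i['cx'],i['cy'],T
def ray(c,uv,z):
    f,cx,cy,T=c; uv=np.atleast_2d(uv).astype(float)
    d=np.c_[(uv[:,0]-cx)/f,(uv[:,1]-cy)/f,np.ones(len(uv))]@T[:3,:3].T
    return T[:3,3]+d*((z-T[2,3])/d[:,2])[:,None]
def cloud(c,d):
    f,cx,cy,T=c; v,u=np.mgrid[:480,:640]
    P=np.stack([(u-cx)/f*d,(v-cy)/f*d,d],-1)@T[:3,:3].T+T[:3,3]
    P[d==0]=np.nan; return P
E
python3 - <<'E'
from h import *
np.set_printoptions(precision=4,suppress=True)
z=np.load("top.npz");p,d=z['p'],z['d'];c=cam("top");P=cloud(c,d)
# tray seats: dark blobs
m=((p.max(2)<60)).astype(np.uint8)*255; m[:240]=0;m[330:]=0;m[:,:155]=0;m[:,322:]=0
cs,_=cv2.findContours(m,0,2); S=[]
for k in cs:
    if cv2.contourArea(k)>300:
        r=cv2.minAreaRect(k); S.append(r[0]); print("seat",np.array(r[0]),r[1:],ray(c,r[0],.015)[0])
S=ray(c,np.array(S),.015)[:,:2];print("tray c",S.mean(0))
for n,(u,v) in dict(jar=(358,291),white=(394,288),black=(431,280),burn=(465,273),board=(375,289),cork=(412,296),lamp=(500,150),lampedge=(500,172),lampl=(380,160),bal=(340,140),balf=(352,195),bench=(240,220)).items(): print(n,P[v,u])
m=(P[:,:,2]>.03)&(P[:,:,2]<.12);m[:245]=0;m[325:]=0;m[:,:325]=0;m[:,495:]=0
n,l,s,ce=cv2.connectedComponentsWithStats(m.astype(np.uint8))
for k in range(1,n):
    if s[k,4]>20:
        q=P[l==k]; print(s[k],ce[k],"zmax",q[:,2].max(),"mid",(q.min(0)+q.max(0))/2, "ext",np.ptp(q,0))
E
```

```text
Traceback (most recent call last):
  File "h.py", line 11, in ray
    d=np.c_[(uv[:,0]-cx)/f,(uv[:,1]-cy)/f,np.ones(len(uv))]@T[:3,:3].T
             ~~^^^^^
IndexError: index 0 is out of bounds for axis 1 with size 0
```

```bash
cat > a.py <<'E'
from h import *
np.set_printoptions(precision=4,suppress=True)
z=np.load("top.npz");p,d=z['p'],z['d'];c=cam("top");P=cloud(c,d)
print(p[285,240],p[298,183],p[275,220],p[285,203])
m=((p.max(2)<95)).astype(np.uint8)*255; m[:240]=0;m[330:]=0;m[:,:155]=0;m[:,322:]=0
cs,_=cv2.findContours(m,0,2); S=[]
for k in cs:
    if cv2.contourArea(k)>300:
        r=cv2.minAreaRect(k); S.append(r[0]); print("seat",np.array(r[0]),r[1:],ray(c,r[0],.015)[0])
if S: S=ray(c,np.array(S),.015)[:,:2];print("tray c",S.mean(0))
for n,(u,v) in dict(jar=(358,291),white=(394,288),black=(431,280),burn=(465,273),board=(375,289),cork=(412,296),lamp=(500,150),lampedge=(500,172),lampl=(380,160),bal=(340,140),balf=(352,195),bench=(240,220)).items(): print(n,P[v,u])
m=(P[:,:,2]>.03)&(P[:,:,2]<.12);m[:245]=0;m[325:]=0;m[:,:325]=0;m[:,495:]=0
n,l,s,ce=cv2.connectedComponentsWithStats(m.astype(np.uint8))
for k in range(1,n):
    if s[k,4]>20:
        q=P[l==k]; print(s[k],ce[k],"zmax",q[:,2].max(),"mid",(q.min(0)+q.max(0))/2, "ext",np.ptp(q,0))
E
python3 a.py
```

```text
[67 57 49] [65 57 52] [69 61 56] [62 54 49]
seat [184.6778 297.4823] ((33.42045593261719, 33.73072814941406), 77.19573211669922) [0.4611 0.1811 0.015 ]
seat [219.3648 288.5322] ((33.53865051269531, 33.63129806518555), 76.60750579833984) [0.4805 0.1141 0.015 ]
seat [254.2647 280.0588] ((32.7423095703125, 33.46991729736328), 75.96376037597656) [0.499  0.0465 0.015 ]
seat [288.8235 271.2941] ((32.98484420776367, 32.98484420776367), 75.96376037597656) [ 0.5182 -0.0207  0.015 ]
tray c [0.4897 0.0803]
jar [ 0.4845 -0.1541  0.0719]
white [ 0.4921 -0.2187  0.0859]
black [ 0.5087 -0.2881  0.0754]
burn [ 0.5235 -0.3511  0.0746]
board [ 0.4886 -0.1908  0.0143]
cork [ 0.4771 -0.2641  0.0105]
lamp [ 0.7075 -0.3546  0.2613]
lampedge [ 0.68   -0.3643  0.2316]
lampl [ 0.6901 -0.173   0.2466]
bal [ 0.7582 -0.1124  0.1112]
balf [ 0.6734 -0.141   0.0168]
bench [0.6183 0.0823 0.0022]
[449 260  33  32 797] [465.0527 275.4304] zmax 0.09327705385113527 mid [ 0.5198 -0.3622  0.0617] ext [0.0596 0.0613 0.0631]
[423 273  16  14 180] [430.5111 279.3944] zmax 0.08934923838965358 mid [ 0.51   -0.2911  0.0601] ext [0.0248 0.0213 0.0585]
[346 279  26  26 535] [358.5682 291.4355] zmax 0.07742450281802327 mid [ 0.4837 -0.155   0.0718] ext [0.0463 0.0464 0.0112]
[385 282  16  14 169] [392.497  288.6391] zmax 0.08938465140904606 mid [ 0.4908 -0.2213  0.0597] ext [0.0247 0.0258 0.0593]
```

Seat spacing (70 mm) and object heights come out as expected. Tray yaw is about 0.276, stand yaw about 0.172, and the lamp starts at x≥0.66. Next is a close wrist look above each.

```bash
cat >> h.py <<'E'
TY,SY=0.2757,0.172
def R(yaw,s=1): # tool z down, tool y = s * frame x
    y=s*np.array([np.cos(yaw),np.sin(yaw),0]); z=np.array([0,0,-1.]); return np.c_[np.cross(y,z),y,z]
E
python3 - <<'E'
from h import *
np.set_printoptions(precision=4,suppress=True)
for s in (1,-1):
    for pos,y in (((.50,-.257,.24),SY),((.5198,-.3622,.05),SY),((.4837,-.155,.05),SY),((.4611,.1811,.05),TY),((.5182,-.0207,.05),TY),((.4897,.0803,.24),TY)): print(s,robot.ik(pos,R(y,s)))
s=min((1,-1),key=lambda s:abs(np.array(robot.ik((.5,-.257,.24),R(SY,s)))-robot.read_qpos()).max())
print(s)
for n,pos,y in (("ws",(.50,-.257,.24),SY),("wt",(.4897,.0803,.24),TY)):
    robot.goto(pos,R(y,s)); robot.dwell(.3)
    c=cam("wrist");p,d=robot.grab_frame("wrist"); np.savez(n+".npz",p=p,d=d,T=c[3]); cv2.imwrite(f"pics/{n}.png",p[:,:,::-1])
print(robot.read_t())
E
```

```text
1 [  -7.255     9.4544  -12.6149    0.      -67.9307 -162.8902]
1 [ -17.2468   25.7586  -16.6369    0.      -47.6045 -152.8984]
1 None
1 [ 44.2213  14.9389 -34.4663   0.     -40.5948 151.5752]
1 None
1 [ 32.0497   2.9637 -20.0916   0.     -66.9448 163.7468]
-1 [ -7.255    9.4544 -12.6149   0.     -67.9307  17.1098]
-1 [-17.2468  25.7586 -16.6369   0.     -47.6045  27.1016]
-1 [  4.418   15.9551 -32.9132   0.     -41.1316   5.4369]
-1 [ 44.2213  14.9389 -34.4663   0.     -40.5948 -28.4248]
-1 [ 19.4178  16.8125 -31.581    0.     -41.6065  -3.6213]
-1 [ 32.0497   2.9637 -20.0916   0.     -66.9448 -16.2532]
-1
3.8
```

View pics/ws.png

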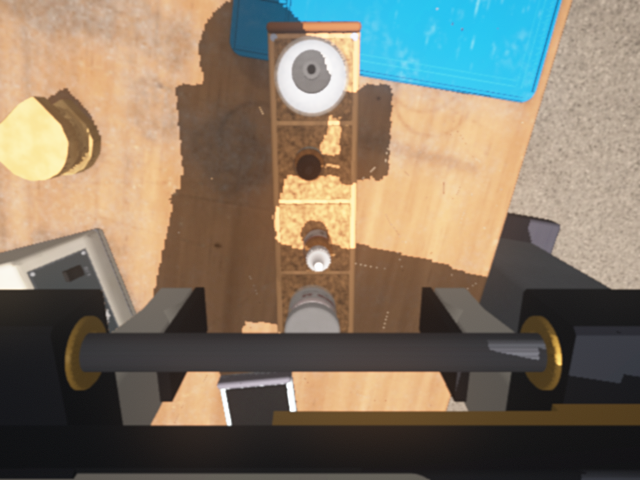

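View pics/wt.png

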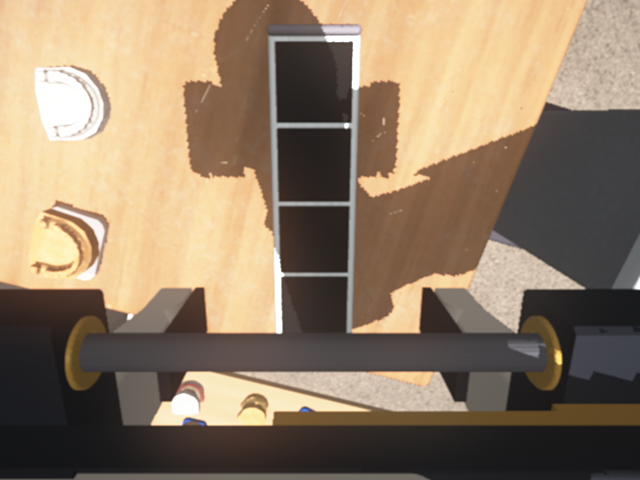

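Both wrist views line up with the row axis. The stand view shows the burner (312,75), black bottle (310,165), white cap (318,258) and jar (312,310). The tray view shows three full black seats near u≈315. I'll check these numerically.

```bash
python3 - <<'E'
from h import *
np.set_printoptions(precision=4,suppress=True)
f,cx,cy,_=cam("wrist")
z=np.load("wt.npz");c=(f,cx,cy,z['T']);p=z['p']
m=(p.max(2)<75).astype(np.uint8)*255;m[285:]=0;m[:,:274]=0;m[:,360:]=0
for k in cv2.findContours(m,0,2)[0]:
    if cv2.contourArea(k)>1500:
        # corner mean
        q=ray(c,cv2.approxPolyDP(cv2.convexHull(k),6,True).reshape(-1,2),.015)
        r=cv2.minAreaRect(np.float32(q[:,:2]*1000));print("seat",np.array(r[0]),r[1:],len(q))
z=np.load("ws.npz");c=(f,cx,cy,z['T']);P=cloud(c,z['d'])
m=(P[:,:,2]>.03)&(P[:,:,2]<.12);m[335:]=0;m[:,:265]=0;m[:,370:]=0
n,l,s,ce=cv2.connectedComponentsWithStats(m.astype(np.uint8))
for k in range(1,n):
    if s[k,4]>40:
        q=P[l==k]
        for lo in (.03,.05):
            g=q[q[:,2]>lo]; print(s[k],lo,"zmax",q[:,2].max(),"mid",(g.min(0)+g.max(0))/2,"ext",np.ptp(g,0))
# cork pads + board edges: row-frame extents of board top
m=(P[:,:,2]>.007)&(P[:,:,2]<.018);m[280:]=0;m[:,:240]=0;m[:,390:]=0
q=P[m][:,:2];A=np.array([[np.cos(SY),np.sin(SY)],[-np.sin(SY),np.cos(SY)]]);g=q@A.T;print("board across mid",np.percentile(g[:,0],[1,50,99]),"objs across",(A@np.array([[.4837,.4908,.51,.5198],[-.155,-.2213,-.291,-.3622]])))
E
```

```text
seat [479.5847 113.0457] ((62.84822082519531, 62.94065856933594), 15.272808074951172) 4
seat [498.3319  46.2337] ((62.554840087890625, 63.58870315551758), 16.055313110351562) 4
seat [517.5643 -21.0806] ((63.788963317871094, 63.284095764160156), 15.702203750610352) 5
[ 274   35   75   81 4707] 0.03 zmax 0.0928476085481631 mid [ 0.5197 -0.3633  0.0615] ext [0.0597 0.0601 0.0627]
[ 274   35   75   81 4707] 0.05 zmax 0.0928476085481631 mid [ 0.5195 -0.3635  0.0714] ext [0.0453 0.0457 0.0428]
[293 147  32  34 864] 0.03 zmax 0.08889273428323163 mid [ 0.5102 -0.2954  0.0595] ext [0.0259 0.0257 0.0588]
[293 147  32  34 864] 0.05 zmax 0.08889273428323163 mid [ 0.51   -0.2953  0.0696] ext [0.0255 0.0255 0.0385]
[303 231  30  40 955] 0.03 zmax 0.089052197949259 mid [ 0.4901 -0.2252  0.0595] ext [0.0262 0.023  0.059 ]
[303 231  30  40 955] 0.05 zmax 0.089052197949259 mid [ 0.4899 -0.2251  0.0696] ext [0.0259 0.0228 0.039 ]
[ 284  289   56   44 1927] 0.03 zmax 0.07469381816740706 mid [ 0.4841 -0.167   0.0524] ext [0.0472 0.0288 0.0446]
[ 284  289   56   44 1927] 0.05 zmax 0.07469381816740706 mid [ 0.4841 -0.167   0.0623] ext [0.0472 0.0288 0.0247]
board across mid [0.4091 0.4447 0.486 ] objs across [[ 0.45    0.4457  0.4527  0.4501]
 [-0.2355 -0.302  -0.374  -0.4458]]
```

```bash
cat >> h.py <<'E'
def move(src,dst,grip,lift=.12):
    z=.015+grip-.019; v=lambda p,dz:(p[0],p[1],z+dz)
    robot.move_gripper(1.0)
    robot.goto(v(src,lift),R(SY,-1)); robot.servo_line(v(src,0),speed=.1)
    robot.move_gripper(0.0); print("grip",robot.read_grip_width()*88,robot.read_finger_force())
    if robot.read_grip_width()*88<8: print("MISSED"); return
    robot.servo_line(v(src,lift),speed=.12)
    robot.goto(v(dst,lift),R(TY,-1)); print("held",robot.read_grip_width()*88)
    robot.servo_line(v(dst,.001),speed=.09); print("F",np.round(robot.read_force(),1))
    robot.move_gripper(1.0); robot.dwell(.2)
    robot.servo_line(v(dst,lift),speed=.15); print("t",robot.read_t())
def shot(n):
    p,d=robot.grab_frame(n); return p,d
E
python3 - <<'E'
from h import *
move((.484,-.155),(.518,-.021),50)if 0 else move((.484,-.155),(.518,-.021),.050)
p,d=robot.grab_frame("scene");cv2.imwrite("pics/s1.png",p[:,:,::-1])
E
```

```text
grip 46.7728244644701 30.00013681143173
held 46.669416420884346
F [-0.9  0.3 -1.2]
t 12.325
```

View pics/s1.png

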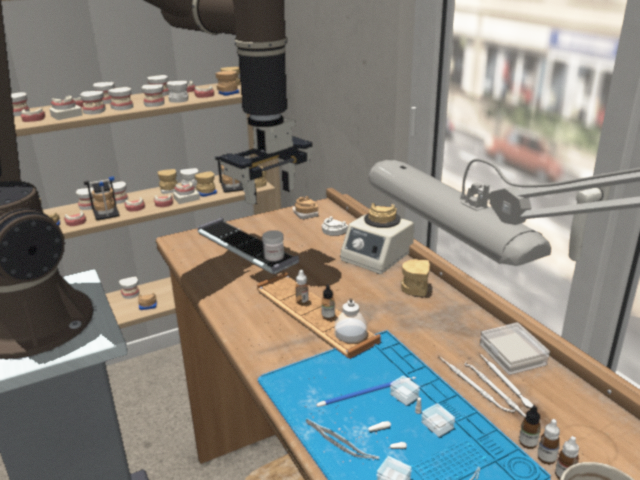

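The jar now stands upright on the tray's right-end seat (272,247), and the others are undisturbed. On to the remaining three.

```bash
python3 - <<'E'
from h import *
move((.490,-.2243),(.4987,.0464),.035)
move((.5102,-.2953),(.4801,.1136),.035)
move((.5196,-.3634),(.461,.181),.066)
robot.movej([-20,5,-15,0,-65,0]); robot.dwell(.3)
p,d=robot.grab_frame("top");cv2.imwrite("pics/t2.png",p[:,:,::-1])
P=cloud(cam("top"),d)
m=(P[:,:,2]>.03)&(P[:,:,2]<.12);m[235:]|=False;m[:235]=0;m[330:]=0;m[:,:155]=0;m[:,325:]=0
n,l,s,ce=cv2.connectedComponentsWithStats(m.astype(np.uint8))
A=np.array([[np.cos(TY),np.sin(TY)],[-np.sin(TY),np.cos(TY)]])
for k in range(1,n):
    if s[k,4]>20:
        q=P[l==k];c=(q.min(0)+q.max(0))/2; print(np.round(q[:,2].max(),3),np.round(np.ptp(q,0),3),"tray frame",np.round(A@(c[:2]-[.4896,.080]),4))
E
```

```text
grip 25.403249154658358 29.99998390674591
held 25.34397593370654
F [ 0.4  0.4 -0.9]
t 21.725
grip 25.61156506791933 29.999602138996124
held 25.435069784550393
F [-0.5  0.9 -0.1]
t 32.0
grip 27.811977596574458 29.967670589999287
held 28.19190812254522
F [-0.   0.7 -1.8]
t 43.1333
0.078 [0.047 0.047 0.047] tray frame [ 1.00e-04 -1.06e-01]
0.089 [0.025 0.024 0.057] tray frame [ 0.0012 -0.0333]
0.093 [0.059 0.06  0.062] tray frame [0.0009 0.1054]
0.089 [0.025 0.022 0.059] tray frame [0.0005 0.0339]
```

View pics/t2.png

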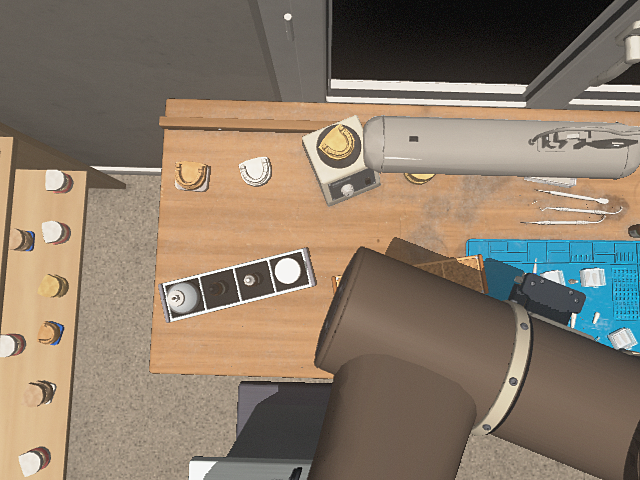

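All four stand upright and centred to within about 2 mm: burner (183,297), black (218,288), white (250,281), jar (288,271). The jaws are untouched and the arm is clear.

```bash
python3 -c "
from rig import robot
print(robot.job_done())"
```

```text
the job is handed in; nothing more can be done
None
```

The job is handed in: the burner, black bottle, white bottle and jar now stand left to right on the tray, upright and within about 2 mm of their seat centres, with the plaster jaws where they were; the last motion before hand-in was at about 44 s of the 109 s allowed, and no verdict was shown.

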